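# Burnish the rolled edge of a clock cresting at steady pressure

## Robot

A 6-joint arm with a two-finger parallel gripper is mounted at the origin on the work surface. World frame = base frame: x ahead of the robot, y to its left, z up, the work surface at z = 0. Lengths are in m, angles in degrees, forces in N, time in s.
With the tool pointing down it reaches from about 0.25 to 0.725 m from the base axis. Payload 9.7 kg.
Tool frame: the origin (TCP) lies between the finger pads; the fingertips stand 19 mm ahead of it and the grasp point (between the pads) is the TCP; z points along the fingers, y is the line along which they close (so a half turn about z gives the same grasp; the last joint's range is limited). The gripper opens to 85 mm and grips with 20 to 120 N. Pads are 22 mm wide; open, the fingers measure 114 mm over their backs; the gripper's body (76 mm by 85 mm) begins 54 mm behind the grasp point. The pads swing forward as they close: fully open they stand 13 mm farther back than shut.
Start: joints at [-71.276, 4.979, 10.078, 95.1, 0, 90], TCP at [0.177, -0.521, 0.228] pointing down, gripper open.
Joint ranges: [-179.16, 179.16], [-48.56, 103.87], [-65.8, 70.77], [-126.05, 130.52], [-82.76, 87.17], [-180, 180]. Speed limits (degrees/s): [127.2, 127.2, 147.25, 180, 180, 180].

## Interface

Orientations are given as [roll, pitch, yaw] about the fixed x, y, z axes, in that order (R = Rz(yaw) Ry(pitch) Rx(roll)).
In Python, from workcell import bot gives the robot as it stands. The module is installed in compiled form; this text tells all that it offers.
- The arm moves only by the shell command python3 -m crank 'ROWS' [OPENING] [FORCE]. ROWS is JSON, a list that holds one entry, the list of rows, each a list of 6 numbers: the shift along the world's x, y, z as a fraction of full scale, then the turn, a rotation vector about the world's x, y, z as a fraction of full scale. In form: [[[x, y, z, wx, wy, wz], ...]]. A call has 1 to 20 rows; each row shifts and turns the commanded pose from where the row before left it; what a row does not reach is not made up. Full scale, the value 1, is 20 mm for a shift and 0.12 rad for a turn. A row lasts 1/12 s, in which the tool goes at most 41.7 mm and 7.16 degrees, less where a joint would pass 70% of its speed; a pose out of reach is approached as far as the arm can. A call with a number of a shift or a turn outside -1 to 1 is refused whole. A call with a gripper value outside its range is refused whole. OPENING is the opening, from 0 (shut) to 1 (fully open), set as the call begins (- or left out, the last holds). The fingers move at their own pace and stop on an object; FORCE is the grip in N (left out, the last holds). Time passes only in rows, so rows that do not move let the fingers close. It gives the time, the measured TCP pose, the force, the opening and the grip force at its end, in the units of the state.
- bot.get_obs(): the state, without advancing time (a new reading comes with each control period).
- bot.camera(name): name is "scene" or "top" or "wrist"; returns the picture (480x640x3 uint8, red, green, blue); there is no depth.
- bot.camera_model(name): a dict with "vertical_fov" (degrees; the focal length in pixels is half the picture's height over the tangent of half this angle, whatever the lens; pixels are square), "cx", "cy" (the principal point, pixels), "R" (3x3) and "t" (3): a world point X has camera coordinates R X + t. Camera axes: x right, y down, z forward; pixel columns grow to the right and rows downward; lengths in m; the calibration is good to about 2 mm. A picture is of the moment at which its call begins: read the wrist's pose just before it. camera_model takes no time and is no camera call; for the wrist camera it gives the pose at the moment of the call.
- bot.job_done(): hands the job in; it is judged then, once.
The state is a dict: "time": time; "q": joint angles; "qd": joint speeds; "joint_efforts": joint torques, N m; "ee_pos": TCP position; "tcp_rot": TCP orientation; "wrist_force": force on the tool from outside, world axes, zero at the start; "torque": the same for the moment, N m; "opening": finger opening in m; "grasp_force": force on a finger pad.
Only numpy, scipy, OpenCV 4.12 (cv2) and the standard library are available. Lean on these libraries where they do the work, as an engineer would, in place of code of your own. Each camera call takes 0.05 s, during which the arm holds its last target. There are 200 camera calls.

## Task

Take the burnisher out of its block and rub it once along the curved brass edge on the polishing stand, from the left end to the right end as seen from the robot, in one slow pass of ten to fifteen seconds. First, at the left end, press until the carriage with its tumbler weight comes off its front stop; then all the way keep it floating between its stops, never letting it flip over to the back, and keep the spring cushion in front of it squeezed between 33 and 87 mm. Finally lift the burnisher high above the stand and finish while holding it there upright; only the burnisher may touch the stand, and the other things on the bench are left alone.

Things in the scene. Friction and masses are not known exactly. Their poses are not given: they have to be found in the camera images.
- burnisher: Loose hand tool, 0.15 kg, upright in a socket at the start: round steel shaft 24 mm in diameter from its foot up to 70 mm, then a square dark wooden handle 28 x 28 mm from 70 to 142 mm above the foot. Origin at the centre of the foot (lower end), z up along the tool, x and y square to the handle's faces. Grip the handle about 115 mm above the foot.
- foot (a point): Centre of the foot of the burnisher (its lower end), the same point as the burnisher's origin.
- block: Fixed wooden block 90 x 90 x 60 mm with one square socket, 28 mm wide and 45 mm deep, in the middle of its top; the burnisher stands in it with its foot 15 mm above the bench. Origin at the centre of the underside.
- stand: Fixed polishing stand: steel base 440 x 130 mm reaching from its origin along its +x (roughly away from the robot), an aluminium carriage on level ways and a brass tumbler weight on an arm at its left rear, up to 205 mm high. Origin on the bench below the resting edge's origin; z up, y to the left seen from the robot. No part but the edge is nearer the robot than x = 36 mm in the edge's frame.
- edge (a point): Origin of the brass edge, 85 mm above the bench at rest; axes as the stand's; moves with both joints. The edge is a level round rim of radius 15 mm facing the robot; its centre line is a smooth cubic spline through (x, y) in mm: (32, 100) (12, 75) (7, 50) (10, 25) (4, 0) (0, -25) (6, -50) (20, -75) (40, -100). Press towards +x: the burnisher's axis rides 27 mm from this line.
- edge_left (a point): Left end of the edge's centre line, seen from the robot: (32, 100) mm in the edge's frame. Set the shaft against the edge about 75 mm left of the edge's origin (60 to 85) and build up the squeeze there before moving on. While rubbing keep the foot 15 to 45 mm below the centre line; 30 is good.
- edge_right (a point): Right end of the edge's centre line: (40, -100) mm in the edge's frame. Rub on until about 75 mm right of the edge's origin (60 to 85) and stay there 2 s before letting off. Spend 2 to 3 s on each fifth (36 mm) of the way.
- cushion (a joint): Squeeze of the spring cushion that carries the brass edge on the carriage, in m, 0 at rest, grows as the edge is pressed along the stand's +x (level), bottoms at 0.14; beyond 0.135 is too hard. Spring 75 N/m without preload: 33 to 87 mm is 2.5 to 6.5 N (60 mm, 4.5 N is good). Moving mass 0.4 kg, damping 8 N s/m.
- carriage (a joint): Carriage travel in m along the stand's +x, 0 at the front stop (start). The tumbler geared to it pushes back with 7.5 N at 0 (hidden: 6.4 to 8.6), 0.13 N less per mm, none at 0.05, where it flips over by itself (too far at 0.06). Dashpot 75 N s/m, mass 2.6 kg in all. So it balances unstably near 0.02 at 4.5 N: with the tool still it runs off, doubling in about 1 s. Floating: above 0.004.
- jar: Closed glass jar 60 mm in diameter, 65 mm high, loose, leave alone. Origin at the centre of its underside.
- weight: Loose brass clock weight 52 mm in diameter, 78 mm high, leave alone. Origin at the centre of its underside.
- bezel: Loose flat brass ring 90 mm in diameter, 12 mm high, leave alone. Origin at the centre of its underside.

How it is judged:
By the outcome, as a careful person would: the job done as asked, in the order asked, and still so for the second after the job is handed in, while the arm keeps its last pose, push and grip.
It also fails if it takes over 72 s, if anything falls off the work surface, if the arm or the gripper's body presses on something with over 40 N, if the wrist force passes 120 N, or if a joint passes its speed limit or range.

## Working session

There is one attempt and no reset: what is moved stays moved. The work goes in short steps, Python scripts to look and compute and a shell command to move; the robot and the scene stay as the last step left them, time stands still between calls to the robot, and variables do not carry over. Pictures are saved under pics/ and viewed, at most 10 in all, crops included, and the job is handed in when it is done.

```bash
mkdir -p pics
cat > h.py <<'E'
import numpy as np, cv2
from workcell import bot
def model(n):
    m=bot.camera_model(n); R=np.array(m["R"]);t=np.array(m["t"]);f=240/np.tan(np.radians(m["vertical_fov"])/2)
    return R,t,f,m["cx"],m["cy"]
def ray(M,u,v):
    R,t,f,cx,cy=M; d=R.T@np.array([(u-cx)/f,(v-cy)/f,1]); return -R.T@t,d
def onz(M,u,v,z):
    o,d=ray(M,u,v); return o+d*(z-o[2])/d[2]
def proj(M,X):
    R,t,f,cx,cy=M; c=R@np.array(X)+t; return cx+f*c[0]/c[2],cy+f*c[1]/c[2]
def snap(n,fn):
    im=bot.camera(n); cv2.imwrite('pics/'+fn,im[:,:,::-1]); return im
E
python3 - <<'E'
from h import *
print(bot.get_obs())
for n in("top","scene"):
    snap(n,n+"0.png"); print(n,model(n))
E
```

```text
{'time': 0.0, 'q': array([-7.12759579e+01,  5.01157535e+00,  1.00354013e+01,  9.51000014e+01,
        3.48761908e-04,  8.99978853e+01]), 'qd': array([ 0.13157711,  0.01098128,  0.00709709, -0.01385503,  0.02257506,
        0.04947432]), 'joint_efforts': array([-2.01796436e-03, -5.20398867e+01,  4.64798284e+01,  1.65203400e-02,
       -7.91346508e-06, -1.86095389e-05]), 'ee_pos': array([ 0.17648318, -0.5206721 ,  0.226987  ]), 'tcp_rot': array([-1.79923825e+02, -3.51573094e-04,  1.87261563e+01]), 'wrist_force': array([ 0.05501665, -0.55409542, -0.47161735]), 'torque': array([ 0.01872768, -0.0209656 , -0.00750589]), 'grasp_force': 0.0, 'opening': 0.08497446510054692}
top (array([[ 0.00536974, -0.99996936, -0.00569524],
       [-0.99315751, -0.00466856, -0.11668922],
       [ 0.11665906,  0.00628286, -0.99315215]]), array([0.01715145, 0.59310692, 0.91423509]), np.float64(440.1218310798274), 318.58009833243847, 241.62222046705736)
scene (array([[-0.08506207,  0.99625235,  0.01567465],
       [ 0.76925639,  0.07566279, -0.63444444],
       [-0.63325275, -0.04190933, -0.77280952]]), array([ 0.02985109, -0.41627058,  1.76918295]), np.float64(600.5357272170786), 329.80309968057804, 238.36340914325183)
```

View pics/top0.png

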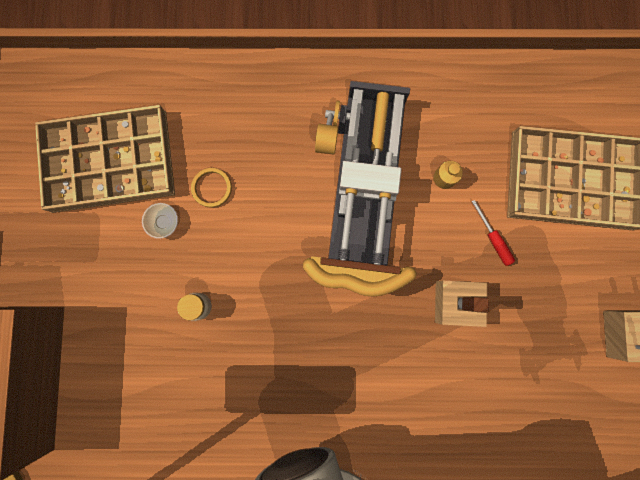

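View pics/scene0.png

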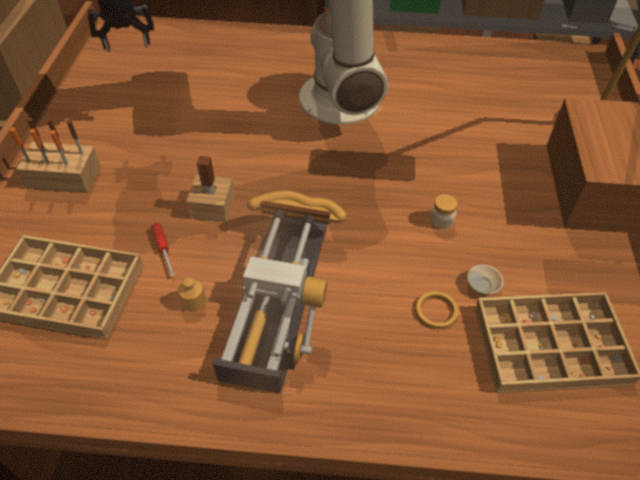

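Run:
```python
from h import *
im=cv2.imread('pics/top0.png'); M=model("top"); print(-M[0].T@M[1])
hsv=cv2.cvtColor(im,cv2.COLOR_BGR2HSV)
for p in [(340,281),(390,285),(310,270),(405,280),(360,264),(280,300),(360,290)]: print(p,hsv[p[1],p[0]])
c=im[70:340,290:510]; cv2.imwrite('pics/c1.png',cv2.resize(c,(660*600//810,600) if 0 else (489,600),interpolation=cv2.INTER_CUBIC))
a=im[245:335,295:500]; cv2.imwrite('pics/c2.png',cv2.resize(a,None,fx=3.9,fy=3.9,interpolation=cv2.INTER_CUBIC))
```

```text
[0.48230268 0.01417587 0.97728141]
(340, 281) [ 19 162 219]
(390, 285) [ 19 163 218]
(310, 270) [ 20 158 221]
(405, 280) [ 17 170 205]
(360, 264) [ 10 160 118]
(280, 300) [ 12 161 160]
(360, 290) [ 18 165 222]
```

View pics/c2.png

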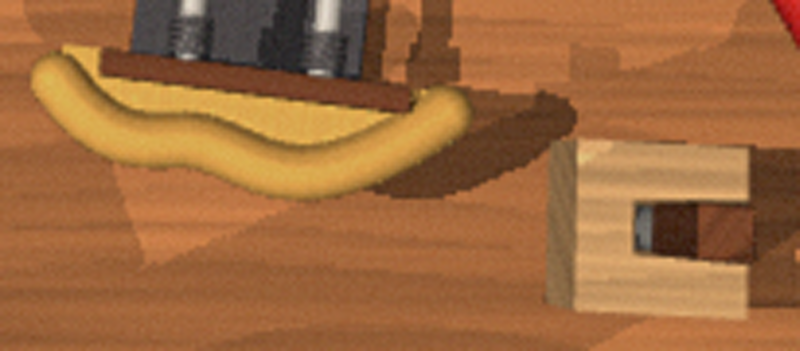

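The crop shows the rim's tube with its cap centres at about crop (60,79) and (443,115), and the handle's top face at about crop (727,232). The block top's corners are at crop (575,140), (748,145), (746,318) and (573,308).

```bash
cat >> h.py <<'E'
from scipy.interpolate import CubicSpline
P=np.array([(32,100),(12,75),(7,50),(10,25),(4,0),(0,-25),(6,-50),(20,-75),(40,-100)])/1000.
sp=CubicSpline(-P[:,1],P[:,0])   # x as function of -y
E
python3 - <<'E'
from h import *
im=cv2.imread('pics/top0.png'); M=model("top")
C=lambda u,v,z: onz(M,295+u/3.9-.4,245+v/3.9-.4,z)
hsv=cv2.cvtColor(im,cv2.COLOR_BGR2HSV)
m=cv2.inRange(hsv,(14,110,170),(28,255,255)); m[:240]=0;m[300:]=0;m[:,:295]=0;m[:,425:]=0
n,l,s,_=cv2.connectedComponentsWithStats(m); k=1+s[1:,4].argmax(); m=(l==k); print(s[k])
us=np.where(m.any(0))[0]; fr=np.array([(u,np.where(m[:,u])[0].max()+.5) for u in us])
W=np.array([onz(M,u,v,.085)[:2] for u,v in fr])
L=C(60,79,.085)[:2]; Rr=C(443,115,.085)[:2]; print("ends",L,Rr,np.linalg.norm(L-Rr))
d=L-Rr; yaw=np.arctan2(d[1],d[0])-np.arctan2(.2,-.008)
for yw in [yaw]:
    Rz=np.array([[np.cos(yw),-np.sin(yw)],[np.sin(yw),np.cos(yw)]])
    O=(L+Rr)/2-Rz@np.array([.036,0]); print("yaw",np.degrees(yw),"O",O)
    E=(W-O)@Rz
    yy=np.linspace(-.1,.1,801); cl=np.c_[sp(-yy),yy]
    for i in range(0,len(E),7):
        dd=np.linalg.norm(cl-E[i],axis=1); j=dd.argmin(); print(np.round(E[i]*1e3,1),round(dd[j]*1e3,1))
b=[C(*p,.06)[:2] for p in[(575,140),(748,145),(746,318),(573,308)]]; print("block",np.mean(b,0)); 
for i in range(4):
    e=b[(i+1)%4]-b[i]; print(np.linalg.norm(e),np.degrees(np.arctan2(e[1],e[0])))
print("handle top",C(727,232,.157))
E
```

```text
[ 303  256  111   39 1936]
ends [0.53956602 0.03700581] [ 0.52188785 -0.16167662] 0.19946735936507778
yaw -7.3752281385248075 O [ 0.49502477 -0.0577142 ]
[ 24.8 113. ] 14.8
[ 8.7 96.4] 14.4
[-1.4 80.8] 14.6
[-5.5 66. ] 13.7
[-5.6 51.7] 12.5
[-3.7 37.7] 12.3
[-3.8 23.5] 13.7
[-7.9  8.7] 14.0
[-12.  -6.] 14.0
[-12.1 -20.2] 12.1
[-10.2 -34.1] 11.1
[ -6.3 -47.8] 10.7
[ -0.5 -61.3] 10.6
[  7.4 -74.6] 10.3
[ 15.2 -87.8] 11.4
[  27.1 -100.7] 10.2
block [ 0.46436113 -0.28029847]
0.09170974734365345 -91.35565451886923
0.09063643186539574 177.10368622187238
0.09067742951766947 87.05867273316218
0.08810511957736432 -2.246513413555106
handle top [ 0.46421218 -0.28045432  0.157     ]
```

```bash
r='x'; python3 -m crank '[[[0.9,0.75,0.1,0,0,-0.192],[0.9,0.75,0.1,0,0,-0.192],[0.9,0.75,0,0,0,-0.192],[0.9,0.75,0,0,0,-0.192],[0.9,0.75,0,0,0,-0.192],[0.9,0.75,0,0,0,-0.192],[0.9,0.75,0,0,0,-0.192],[0.9,0.75,0,0,0,-0.192],[0.9,0.75,0,0,0,-0.192],[0.9,0.75,0,0,0,-0.192],[0.9,0.75,0,0,0,-0.192],[0.9,0.75,0,0,0,-0.192],[0.9,0.75,0,0,0,-0.192],[0.9,0.75,0,0,0,-0.192],[0.9,0.75,0,0,0,-0.192],[0.9,0.75,0,0,0,-0.192],[0,0,0,0,0,0],[0,0,0,0,0,0]]]' 1
python3 - <<'E'
from h import *
M=model("wrist"); snap("wrist","w1.png"); print(M)
for z in(.157,.06): print(proj(M,[.4642,-.2804,z]))
E
```

```text
time: 1.6
ee_pos: [0.465, -0.2801, 0.2311]
tcp_rot: [-180.0, 0.1, -2.3]
wrist_force: [1.2, -0.0, 0.2]
opening: 0.0855
grasp_force: 0.0
(array([[-3.97735601e-02, -9.99208452e-01, -7.30300881e-04],
       [-9.42972726e-01,  3.72933371e-02,  3.30774312e-01],
       [-3.30485253e-01,  1.38447258e-02, -9.43709606e-01]]), array([-0.26163413,  0.40300536,  0.5418926 ]), np.float64(332.38560632917245), 323.48549475317515, 242.37930792628023)
(np.float64(323.43822935925516), np.float64(251.87125833813295))
(np.float64(323.52321280925645), np.float64(216.7055908945301))
```

View pics/w1.png

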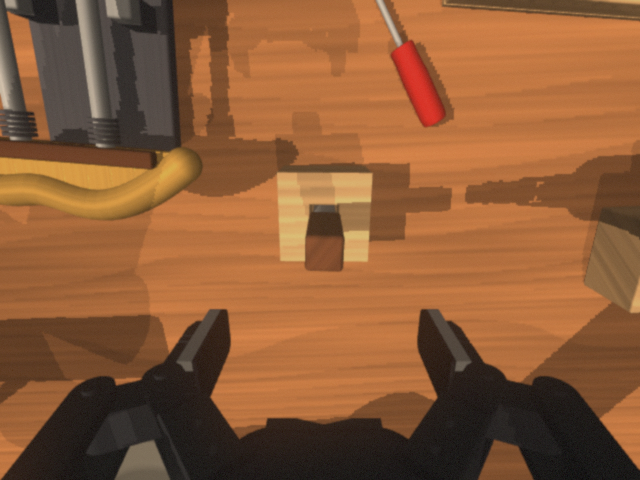

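The wrist view shows the handle's top face at (324,253), which matches the prediction (323,252). I'll descend and grip.

```bash
python3 -m crank '[[[-0.04,0,-0.7,0,0,0],[0,0,-0.7,0,0,0],[0,0,-0.7,0,0,0],[0,0,-0.7,0,0,0],[0,0,-0.7,0,0,0],[0,0,-0.7,0,0,0],[0,0,-0.5,0,0,0],[0,0,-0.35,0,0,0],[0,0,0,0,0,0],[0,0,0,0,0,0]]]' 1
python3 -m crank '[[[0,0,0,0,0,0],[0,0,0,0,0,0],[0,0,0,0,0,0],[0,0,0,0,0,0],[0,0,0,0,0,0],[0,0,0,0,0,0],[0,0,0,0,0,0],[0,0,0,0,0,0],[0,0,0,0,0,0],[0,0,0,0,0,0]]]' 0 100
```

```text
time: 2.48
ee_pos: [0.4635, -0.2811, 0.1309]
tcp_rot: [180.0, 0.0, -2.4]
wrist_force: [0.2, 0.6, 0.3]
opening: 0.0852
grasp_force: 0.0
time: 3.32
ee_pos: [0.4641, -0.281, 0.1314]
tcp_rot: [180.0, -0.1, -2.4]
wrist_force: [0.7, 0.3, 5.2]
opening: 0.0261
grasp_force: 99.2
```

```bash
python3 -m crank '[[[0,0,0.5,0,0,0],[0,0,0.8,0,0,0],[0,0,0.8,0,0,0],[0,0,0.8,0,0,0],[0,0,0.8,0,0,0],[0,0,0.8,0,0,0],[0,0,0.5,0,0,0],[0,0,0,0,0,0],[0,0,0,0,0,0],[0,0,0,0,0,0]]]'
python3 - <<'E'
from h import *
from numpy import *
print(bot.get_obs()['wrist_force'])
M=model("top"); im=cv2.imread('pics/top0.png'); hsv=cv2.cvtColor(im,cv2.COLOR_BGR2HSV)
for u in (330,370,395): print(u,[tuple(map(int,hsv[v,u])) for v in range(282,302,1)])
# wood-base straight lines: sample row profiles of the base & rods
g=cv2.cvtColor(im,cv2.COLOR_BGR2GRAY)
lines=cv2.createLineSegmentDetector().detect(g[75:275,310:420])[0][:,0]+[310,75,310,75]
for l in lines:
    if hypot(l[2]-l[0],l[3]-l[1])>45:
        for z in (.02,): 
            a=onz(M,l[0],l[1],z)[:2];b=onz(M,l[2],l[3],z)[:2]; print(round(l,1),degrees(arctan2(*(b-a)[::-1]))%180,a,b)
E
```

```text
time: 4.15
ee_pos: [0.4635, -0.2808, 0.2296]
tcp_rot: [-180.0, 0.1, -2.4]
wrist_force: [-0.4, -0.0, -0.8]
opening: 0.0264
grasp_force: 98.3
[-0.42230686 -0.01290075 -0.76219119]
330 [(20, 161, 219), (18, 167, 218), (18, 169, 217), (17, 171, 206), (18, 175, 178), (16, 169, 155), (13, 168, 178), (11, 164, 183), (12, 160, 186), (12, 166, 189), (12, 158, 190), (12, 167, 182), (12, 157, 179), (12, 160, 183), (12, 162, 187), (13, 165, 188), (12, 161, 198), (12, 169, 198), (12, 163, 197), (12, 165, 187)]
370 [(18, 166, 134), (18, 170, 147), (18, 172, 176), (18, 169, 193), (18, 168, 205), (17, 165, 219), (19, 170, 219), (20, 165, 218), (20, 161, 220), (19, 165, 218), (17, 167, 221), (17, 164, 211), (18, 171, 191), (18, 170, 169), (14, 163, 167), (11, 160, 185), (12, 166, 171), (13, 165, 173), (13, 160, 167), (12, 159, 170)]
395 [(19, 166, 215), (19, 163, 219), (18, 168, 219), (18, 166, 214), (17, 168, 206), (17, 172, 193), (18, 171, 177), (18, 161, 152), (17, 166, 103), (13, 168, 94), (11, 160, 97), (12, 159, 98), (10, 152, 94), (13, 159, 106), (12, 166, 155), (13, 166, 163), (12, 165, 164),
[... 603 characters left out ...]
 [ 0.8234388  -0.09742368]
[398.  273.8 320.6 264.2] 83.2188023566494 [ 0.52530682 -0.15251402] [0.54528151 0.01546763]
[380.4 250.7 385.9 196.9] 173.55644429500262 [ 0.57535904 -0.11487733] [ 0.69515126 -0.1284064 ]
[345.9 246.9 352.8 192.2] 172.71728795283877 [ 0.58339877 -0.03948527] [ 0.70560127 -0.0551023 ]
[380.3 149.  387.2  94.1] 172.44728463535657 [ 0.80459214 -0.11716412] [ 0.93379074 -0.13429438]
[414.6 208.2 409.7 255.8] 173.01865407851184 [ 0.67011754 -0.19138747] [ 0.56460097 -0.17846653]
[346.8  79.1 410.5  86.9] 82.79493321518923 [ 0.9694414  -0.04222604] [ 0.95107632 -0.18749728]
[364.6 250.7 370.5 200.5] 172.92349049646782 [ 0.5753699  -0.08035961] [ 0.68698765 -0.09421586]
```

Run:
```python
from h import *
im=cv2.imread('pics/top0.png'); M=model("top")
hsv=cv2.cvtColor(im,cv2.COLOR_BGR2HSV)
m=cv2.inRange(hsv,(15,110,95),(28,255,255)); m[:250]=0;m[300:]=0;m[:,:297]=0;m[:,425:]=0
m=cv2.morphologyEx(m,cv2.MORPH_OPEN,np.ones((3,3),np.uint8))
n,l,s,_=cv2.connectedComponentsWithStats(m); k=1+s[1:,4].argmax(); m=(l==k); print(s[k])
us=np.where(m.any(0))[0]; fr=np.array([(u,np.where(m[:,u])[0].max()+.5) for u in us])
W=np.array([onz(M,u,v,.085)[:2] for u,v in fr])
yw=np.radians(-7.1); Rz=np.array([[np.cos(yw),-np.sin(yw)],[np.sin(yw),np.cos(yw)]])
# y from both end extremes (caps radius 15)
a=onz(M,us[0]-.5,268,.085)[:2];b=onz(M,us[-1]+.5,272,.085)[:2]
ya=(a@Rz)[1]-.115; yb=(b@Rz)[1]+.115; print("oy",ya,yb); oy=(ya+yb)/2
yy=np.linspace(-.1,.1,801); cl=np.c_[sp(-yy),yy]
ox=.495
for it in range(4):
    E=W@Rz-[ox,oy]; D=np.array([np.linalg.norm(cl-e,axis=1).min() for e in E]); 
    g=(abs(E[:,1])<.085); 
    if it<3: ox+=(.015-D[g]).mean()
print("O in stand axes",ox,oy,"world",Rz@[ox,oy]); print(np.c_[E[g,1]*1e3,D[g]*1e3][::7].round(1))
```

```text
[ 303  256  113   40 2401]
oy 0.002627377995071345 0.004868868724242123
O in stand axes 0.4991232796356852 0.003748123359656734 world [ 0.49575924 -0.05797299]
[[ 82.9  16.1]
 [ 68.2  14.9]
 [ 53.6  15.3]
 [ 39.6  14.8]
 [ 25.7  14.7]
 [ 10.9  15.6]
 [ -3.7  15.5]
 [-18.2  15.3]
 [-32.1  13.9]
 [-46.1  15.1]
 [-59.6  14.6]
 [-73.1  15.8]]
```

```bash
cat > est.py <<'E'
import sys
from h import *
O=np.array([.4958,-.0580]); yw=np.radians(-7.1); Rz=np.array([[np.cos(yw),-np.sin(yw)],[np.sin(yw),np.cos(yw)]])
ys=np.linspace(-.1,.1,401); cx=sp(-ys); sl=-sp(-ys,1)            # sl = dx/dy
n=np.c_[-np.ones_like(sl),sl]/np.hypot(1,sl)[:,None]; ax=np.c_[cx,ys]+.027*n   # axis while riding
o=np.argsort(ax[:,1]); Xoff=lambda y: np.interp(y,ax[o,1],ax[o,0]); Yc=lambda y: np.interp(y,ax[o,1],ys[o])
def plate(im,name):   # white carriage plate, position along the stand in mm
    h=cv2.cvtColor(im[:,:,::-1].copy(),cv2.COLOR_BGR2HSV); m=cv2.inRange(h,(0,0,170),(180,60,255))
    x0,y0,x1,y1={"scene":(215,200,330,360),"top":(320,80,420,240)}[name]
    w=np.zeros_like(m); w[y0:y1,x0:x1]=m[y0:y1,x0:x1]; w=cv2.morphologyEx(w,cv2.MORPH_OPEN,np.ones((9,9),np.uint8))
    _,l,s,c=cv2.connectedComponentsWithStats(w); k=1+s[1:,4].argmax()
    return 1e3*(Rz.T@onz(model(name),*c[k],.10)[:2])[0],s[k,4],c[k]
def ref(name): return plate(cv2.imread(f'pics/{name}0.png')[:,:,::-1],name)
def state(cam="scene"):
    s=plate(bot.camera(cam),cam)[0]-ref(cam)[0]
    b=bot.get_obs(); e=np.array(b['ee_pos']); st=Rz.T@(e[:2]-O)
    F=Rz.T@(np.array(b['wrist_force'])[:2]-[-.2,0])
    return b['time'],st,e,s,F,b
def rows(st,y2,p2,n):   # shift per row in units for n rows
    d=Rz@(np.array([Xoff(y2)+p2,y2])-st); return np.round(d/.02/n,3)
E
cat > e.py <<'E'
from est import *
# usage: e.py dy_mm nrows k0 sref K
dy,nr,k0,sr,K=map(float,sys.argv[1:6]); t,st,e,s,F,b=state()
y=st[1]; p=(st[0]-Xoff(y))*1e3
peq=k0/.075-.733*sr; pt=peq-K*(s-sr)
print(f"t={t:.2f} y={y*1e3:.1f} yc={Yc(y)*1e3:.1f} p={p:.1f} s={s:.1f} c={p-s:.1f} F/75={-F[0]/.075:.1f} Fy={F[1]:.1f} z={e[2]:.4f} | ptarget={pt:.1f} rows={rows(st,y-dy/1e3,pt/1e3,nr)}")
E
python3 - <<'E'
from est import *
for n in("scene","top"): print(ref(n), plate(bot.camera(n),n)[:2])
y=.076; print(Yc(.076),Yc(-.078),Yc(-.085)); print(Rz@[Xoff(y)-.03,y]+O, Xoff(y))
print(bot.get_obs()['wrist_force'],bot.get_obs()['ee_pos'])
E
python3 -m crank '[[[-0.9,0.4,0,0,0,0],[-0.8,0.9,0,0,0,0],[-0.5,1,0,0,0,0],[0,1,0,0,0,0],[0,1,0,0,0,0],[0,1,0,0,0,0],[0,1,0,0,0,0],[0,1,0,0,0,0],[0,1,0,0,0,0],[0,1,0,0,0,0],[0,1,0,0,0,0],[0,1,0,0,0,0],[0,1,0,0,0,0],[0,1,0,0,0,0],[0,1,0,0,0,0],[0,0.7,0,0,0,0],[0,0,0,0,0,0],[0,0,0,0,0,0]]]'
```

```text
(np.float64(724.5195156078446), np.int32(1142), array([274.76532399, 271.06392294])) (np.float64(725.1598380571287), np.int32(972))
(np.float64(724.4508214445524), np.int32(1473), array([370.10726409, 176.5885947 ])) (np.float64(724.4875119795447), np.int32(1467))
0.06784724227100827 -0.06440357910043477 -0.07037280927755125
[0.4589507 0.0231771] -0.01660034160304014
[ 0.20437726  0.03887016 -2.14170102] [ 0.46341894 -0.28068893  0.22950502]
time: 5.75
ee_pos: [0.4192, -0.003, 0.2305]
tcp_rot: [-179.1, 0.0, -1.0]
wrist_force: [0.2, 0.1, -1.4]
opening: 0.026
grasp_force: 98.5
```

```bash
sed -i 's/state(cam="scene")/state(cam="top")/' est.py; python3 -m crank '[[[0.2,0.3,-0.5,0,0,0],[0.2,0.3,-0.5,0,0,0],[0.2,0.3,-0.5,0,0,0],[0.2,0.3,-0.5,0,0,0],[0.2,0.23,-0.5,0,0,0],[0,0,-0.5,0,0,0],[0,0,0,0,0,0],[0,0,0,0,0,0],[0,0,0,0,0,0]]]'
python3 - <<'E'
from h import *
snap("top","t2.png"); w=snap("wrist","w2.png")
E
python3 e.py 0 10 7.5 22 2
```

```text
time: 6.5
ee_pos: [0.4391, 0.0095, 0.1711]
tcp_rot: [-178.4, -0.0, 0.2]
wrist_force: [1.0, 0.4, -0.4]
opening: 0.0261
grasp_force: 98.5
t=6.65 y=60.0 yc=57.6 p=-44.5 s=0.0 c=-44.6 F/75=-17.5 Fy=0.6 z=0.1714 | ptarget=127.8 rows=[ 0.855 -0.107]
```

View pics/t2.png

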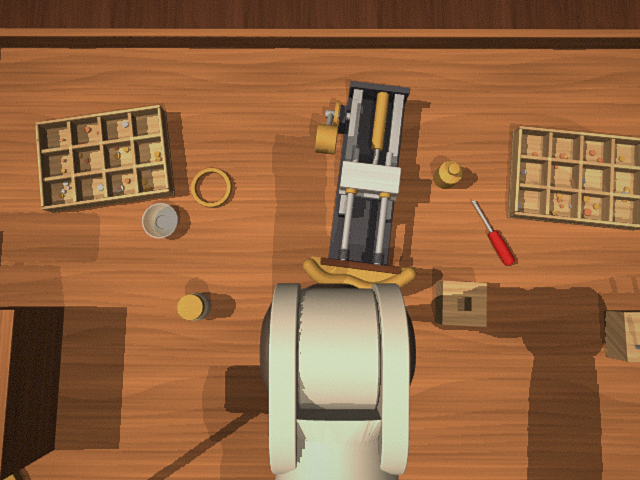

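The top view shows the arm in front of the rim at rows 285 and below. The carriage plate is still clear at (370,178). The y motion and the tool's roll are off, so I'll check the joints.

```bash
python3 -m crank '[[[0,0,0,0,0,0],[0,0,0,0,0,0]]]'
python3 - <<'E'
from est import *
b=bot.get_obs(); 
for k in('q','qd','joint_efforts','ee_pos','tcp_rot','wrist_force','torque'): print(k,np.round(b[k],3))
for i in range(2): print(plate(bot.camera("scene"),"scene"))
cv2.imwrite('pics/s3.png',bot.camera("scene")[60:360,150:450][:,:,::-1].repeat(2,0).repeat(2,1))
E
```

```text
time: 6.82
ee_pos: [0.4393, 0.0095, 0.171]
tcp_rot: [-178.4, -0.0, 0.2]
wrist_force: [-0.9, -0.5, -1.1]
opening: 0.0257
grasp_force: 98.5
q [ 1.62000e-01 -1.09850e+01 -1.15010e+01  8.94530e+01  1.64500e+00
  1.79942e+02]
qd [ 0.067  0.217 -0.175 -0.09   0.047 -0.021]
joint_efforts [-1.0000e-03 -3.5501e+01  4.7717e+01 -1.0000e-03  1.0600e-01  0.0000e+00]
ee_pos [0.439 0.01  0.171]
tcp_rot [-1.78355e+02 -3.30000e-02  2.19000e-01]
wrist_force [-0.895 -0.537 -1.119]
torque [-0.033  0.028  0.044]
(np.float64(724.6898487584663), np.int32(1156), array([274.6816609 , 271.11764706]))
(np.float64(724.7626700207018), np.int32(1147), array([274.60156931, 271.13251962]))
```

View pics/s3.png

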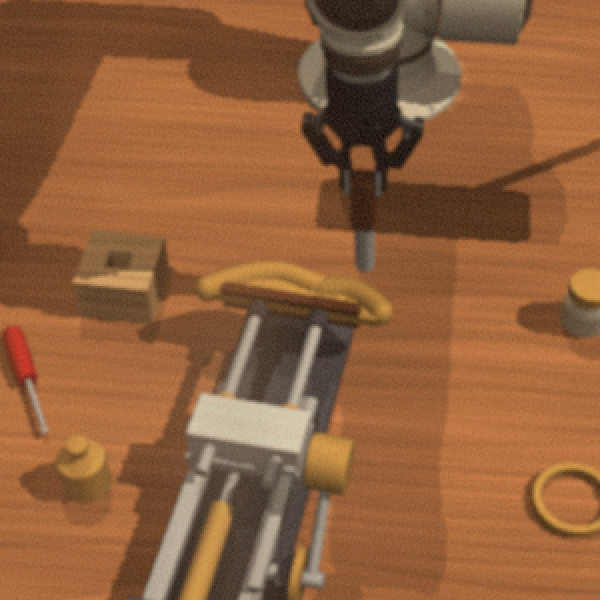

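The scene view shows the burnisher held upright in front of the rim, and joint 6 is at its 180° limit. I'll yaw the tool about +9° to free it, then correct the roll and y.

```bash
python3 -m crank '[[[0,0,0,0,0,0.45],[0,0,0,0,0,0.45],[0,0,0,0,0,0.4],[0,0,0,0,0,0],[0.02,0.2,0,-0.08,0,0],[0.02,0.2,0,-0.08,0,0],[0.02,0.2,0,-0.08,0,0],[0.02,0.2,0,0,0,0],[0,0,0,0,0,0],[0,0,0,0,0,0]]]'; sed -i 's/state(cam="top")/state(cam="scene")/' est.py; python3 e.py 0 10 7.5 22 2;  python3 -c "
from h import *
print(np.round(bot.get_obs()['q'],2))"
```

```text
time: 7.8
ee_pos: [0.4407, 0.026, 0.1707]
tcp_rot: [-180.0, 0.3, 9.2]
wrist_force: [-0.5, -0.5, -1.0]
opening: 0.0263
grasp_force: 98.5
t=7.85 y=76.3 yc=68.1 p=-48.5 s=0.1 c=-48.7 F/75=8.1 Fy=-0.3 z=0.1707 | ptarget=127.6 rows=[ 0.874 -0.109]
[ 3.3500e+00 -1.0380e+01 -1.1010e+01  8.9640e+01 -1.0000e-02  1.7417e+02]
```

```bash
python3 -m crank '[[[0.535,-0.067,0,0,0,0],[0.535,-0.067,0,0,0,0],[0.535,-0.067,0,0,0,0],[0.535,-0.067,0,0,0,0],[0.3,-0.037,0,0,0,0],[0.3,-0.037,0,0,0,0],[0.3,-0.037,0,0,0,0],[0.3,-0.037,0,0,0,0],[0.3,-0.037,0,0,0,0],[0.3,-0.037,0,0,0,0],[0.3,-0.037,0,0,0,0],[0.3,-0.037,0,0,0,0],[0.3,-0.037,0,0,0,0],[0.3,-0.037,0,0,0,0],[0.3,-0.037,0,0,0,0],[0.3,-0.037,0,0,0,0],[0.3,-0.037,0,0,0,0],[0,0,0,0,0,0]]]'; python3 e.py 0 10 7.5 22 2;  python3 -c "
from h import *
print(np.round(bot.get_obs()['q'],2)); snap('scene','s4.png')"
```

```text
time: 9.35
ee_pos: [0.5622, 0.0106, 0.1704]
tcp_rot: [-180.0, 0.3, 9.2]
wrist_force: [-5.4, 1.8, -1.2]
opening: 0.0263
grasp_force: 98.7
t=9.40 y=76.3 yc=68.0 p=73.4 s=0.2 c=73.2 F/75=78.9 Fy=1.7 z=0.1704 | ptarget=127.4 rows=[ 0.268 -0.033]
[  1.09   6.12   4.96  89.16  -0.   171.93]
```

```bash
python3 -m crank '[[[0.124,-0.0155,0,0,0,0],[0.124,-0.0155,0,0,0,0],[0.124,-0.0155,0,0,0,0],[0.124,-0.0155,0,0,0,0],[0.124,-0.0155,0,0,0,0],[0.124,-0.0155,0,0,0,0],[0.124,-0.0155,0,0,0,0],[0.124,-0.0155,0,0,0,0]]]'; python3 e.py 0 6 7.5 22 1.5
```

```text
time: 10.12
ee_pos: [0.5807, 0.0084, 0.1705]
tcp_rot: [-179.9, 0.4, 9.2]
wrist_force: [-6.5, 2.8, -0.4]
opening: 0.0262
grasp_force: 98.6
t=10.17 y=76.4 yc=68.1 p=92.9 s=0.3 c=92.7 F/75=91.8 Fy=1.3 z=0.1704 | ptarget=116.5 rows=[ 0.195 -0.024]
```

```bash
python3 -m crank '[[[0.1,-0.0125,0,0,0,0],[0.1,-0.0125,0,0,0,0],[0.1,-0.0125,0,0,0,0],[0,0,0,0,0,0],[0,0,0,0,0,0]]]' | head -1; python3 e.py 0 6 7.5 22 1.5
```

```text
time: 10.58
t=10.63 y=76.4 yc=68.1 p=98.4 s=0.6 c=97.8 F/75=90.3 Fy=0.8 z=0.1704 | ptarget=115.9 rows=[ 0.145 -0.018]
```

```bash
python3 -m crank '[[[0.1,-0.0125,0,0,0,0],[0.1,-0.0125,0,0,0,0],[0.1,-0.0125,0,0,0,0],[0,0,0,0,0,0],[0,0,0,0,0,0]]]' | head -1; python3 e.py 0 6 7.5 22 1.5
```

```text
time: 11.05
t=11.10 y=76.4 yc=68.1 p=104.4 s=2.9 c=101.6 F/75=94.4 Fy=1.7 z=0.1704 | ptarget=112.6 rows=[ 0.067 -0.008]
```

```bash
python3 -m crank '[[[0,0,0,0,0,0],[0,0,0,0,0,0],[0,0,0,0,0,0],[0,0,0,0,0,0],[0,0,0,0,0,0],[0,0,0,0,0,0],[0,0,0,0,0,0]]]' | head -1; python3 e.py 0 6 7.4 24 1.5
```

```text
time: 11.68
t=11.73 y=76.4 yc=68.1 p=104.5 s=7.9 c=96.6 F/75=88.4 Fy=0.8 z=0.1705 | ptarget=105.3 rows=[ 0.007 -0.001]
```

```bash
python3 -m crank '[[[-0.045,0.0056,0,0,0,0],[-0.045,0.0056,0,0,0,0],[-0.045,0.0056,0,0,0,0],[-0.045,0.0056,0,0,0,0],[-0.045,0.0056,0,0,0,0],[-0.045,0.0056,0,0,0,0]]]' | head -1; python3 e.py 0 6 7.5 24 1.5
```

```text
time: 12.23
t=12.28 y=76.4 yc=68.1 p=99.0 s=12.7 c=86.3 F/75=79.7 Fy=1.3 z=0.1704 | ptarget=99.3 rows=[ 0.003 -0.   ]
```

```bash
python3 -m crank '[[[-0.058,0.0072,0,0,0,0],[-0.058,0.0072,0,0,0,0],[-0.058,0.0072,0,0,0,0],[-0.058,0.0072,0,0,0,0],[-0.058,0.0072,0,0,0,0],[-0.058,0.0072,0,0,0,0]]]' | head -1; python3 e.py 8.5 7 7.5 24 1.5
```

```text
time: 12.78
t=12.83 y=76.3 yc=68.1 p=92.1 s=15.5 c=76.6 F/75=69.6 Fy=1.0 z=0.1704 | ptarget=95.2 rows=[-0.001 -0.061]
```

```bash
python3 - <<'E'
s=open('e.py').read()
s=s.replace("pt=peq-K*(s-sr)","k=k0/.075; T=nr/12+.05; pt=(peq-K*(s+T*(p/2-k+.733*s)-sr))/(1+K*T/2); s1=s+T*((p+pt)/2-k+.733*s)").replace("ptarget={pt:.1f}","ptarget={pt:.1f} s1={s1:.1f}")
open('e.py','w').write(s)
E
python3 - <<'E'
from est import *
b=bot.get_obs();st=Rz.T@(np.array(b['ee_pos'])[:2]-O);print(rows(st,st[1]-.0085,.090,7))
E
```

```text
[-0.038 -0.056]
```

```bash
python3 -m crank '[[[-0.038,-0.056,0,0,0,0],[-0.038,-0.056,0,0,0,0],[-0.038,-0.056,0,0,0,0],[-0.038,-0.056,0,0,0,0],[-0.038,-0.056,0,0,0,0],[-0.038,-0.056,0,0,0,0],[-0.038,-0.056,0,0,0,0]]]' | head -1; python3 e.py 8.5 7 7.5 22 1.5
```

```text
time: 13.42
t=13.47 y=68.4 yc=63.0 p=90.1 s=17.5 c=72.6 F/75=65.7 Fy=3.1 z=0.1707 | ptarget=88.5 s1=18.9 rows=[-0.028 -0.058]
```

```bash
python3 -m crank '[[[-0.028,-0.058,0,0,0,0],[-0.028,-0.058,0,0,0,0],[-0.028,-0.058,0,0,0,0],[-0.028,-0.058,0,0,0,0],[-0.028,-0.058,0,0,0,0],[-0.028,-0.058,0,0,0,0],[-0.028,-0.058,0,0,0,0]]]' | head -1; python3 e.py 8.5 7 7.5 22 1.5
```

```text
time: 14.05
t=14.10 y=59.4 yc=57.2 p=88.6 s=20.1 c=68.5 F/75=71.5 Fy=0.8 z=0.1707 | ptarget=85.1 s1=21.2 rows=[-0.034 -0.057]
```

```bash
python3 -m crank '[[[-0.034,-0.057,0,0,0,0],[-0.034,-0.057,0,0,0,0],[-0.034,-0.057,0,0,0,0],[-0.034,-0.057,0,0,0,0],[-0.034,-0.057,0,0,0,0],[-0.034,-0.057,0,0,0,0],[-0.034,-0.057,0,0,0,0]]]' | head -1; python3 e.py 8.5 7 7.5 22 1.5
```

```text
time: 14.68
t=14.73 y=50.8 yc=51.7 p=85.2 s=22.7 c=62.5 F/75=55.0 Fy=0.7 z=0.1707 | ptarget=82.5 s1=22.9 rows=[-0.021 -0.059]
```

```bash
python3 -m crank '[[[-0.034,-0.057,0,0,0,0],[-0.034,-0.057,0,0,0,0],[-0.034,-0.057,0,0,0,0],[-0.034,-0.057,0,0,0,0],[-0.034,-0.057,0,0,0,0],[-0.034,-0.057,0,0,0,0],[-0.034,-0.057,0,0,0,0]]]' | head -1; python3 e.py 8.5 7 7.35 22 1.5
```

```text
time: 15.32
t=15.37 y=41.8 yc=45.5 p=80.8 s=24.1 c=56.7 F/75=57.6 Fy=0.4 z=0.1707 | ptarget=79.0 s1=23.9 rows=[-0.01 -0.06]
```

```bash
python3 -m crank '[[[-0.012,-0.06,0,0,0,0],[-0.012,-0.06,0,0,0,0],[-0.012,-0.06,0,0,0,0],[-0.012,-0.06,0,0,0,0],[-0.012,-0.06,0,0,0,0],[-0.012,-0.06,0,0,0,0],[-0.012,-0.06,0,0,0,0]]]' | head -1; python3 e.py 8.5 7 7.35 22 1.5
```

```text
time: 15.95
t=16.00 y=33.2 yc=37.8 p=78.9 s=24.3 c=54.6 F/75=70.3 Fy=0.8 z=0.1707 | ptarget=79.4 s1=23.7 rows=[ 0.001 -0.061]
```

```bash
python3 -m crank '[[[0.001,-0.061,0,0,0,0],[0.001,-0.061,0,0,0,0],[0.001,-0.061,0,0,0,0],[0.001,-0.061,0,0,0,0],[0.001,-0.061,0,0,0,0],[0.001,-0.061,0,0,0,0],[0.001,-0.061,0,0,0,0]]]' | head -1; python3 e.py 8.5 7 7.35 22 1.5
```

```text
time: 16.58
t=16.63 y=24.9 yc=21.8 p=79.4 s=22.6 c=56.8 F/75=54.9 Fy=1.2 z=0.1707 | ptarget=81.8 s1=22.1 rows=[-0.005 -0.061]
```

```bash
python3 -m crank '[[[-0.003,-0.061,0,0,0,0],[-0.003,-0.061,0,0,0,0],[-0.003,-0.061,0,0,0,0],[-0.003,-0.061,0,0,0,0],[-0.003,-0.061,0,0,0,0],[-0.003,-0.061,0,0,0,0],[-0.003,-0.061,0,0,0,0]]]' | head -1; python3 e.py 8.5 7 7.35 22 1.5
```

```text
time: 17.22
t=17.27 y=16.8 yc=8.8 p=81.9 s=22.8 c=59.1 F/75=58.2 Fy=3.6 z=0.1707 | ptarget=80.6 s1=22.8 rows=[-0.036 -0.057]
```

```bash
python3 -m crank '[[[-0.036,-0.057,0,0,0,0],[-0.036,-0.057,0,0,0,0],[-0.036,-0.057,0,0,0,0],[-0.036,-0.057,0,0,0,0],[-0.036,-0.057,0,0,0,0],[-0.036,-0.057,0,0,0,0],[-0.036,-0.057,0,0,0,0]]]' | head -1; python3 e.py 8.5 7 7.35 22 1.5
```

```text
time: 17.85
t=17.90 y=8.3 yc=0.5 p=80.5 s=23.3 c=57.2 F/75=60.3 Fy=3.1 z=0.1707 | ptarget=80.4 s1=23.0 rows=[-0.024 -0.058]
```

```bash
python3 -m crank '[[[-0.024,-0.058,0,0,0,0],[-0.024,-0.058,0,0,0,0],[-0.024,-0.058,0,0,0,0],[-0.024,-0.058,0,0,0,0],[-0.024,-0.058,0,0,0,0],[-0.024,-0.058,0,0,0,0],[-0.024,-0.058,0,0,0,0]]]' | head -1; python3 e.py 8.5 7 7.35 22 1.5
```

```text
time: 18.48
t=18.53 y=-0.3 yc=-6.7 p=80.5 s=23.6 c=56.9 F/75=56.9 Fy=2.9 z=0.1707 | ptarget=80.0 s1=23.3 rows=[-0.024 -0.058]
```

```bash
python3 -m crank '[[[-0.024,-0.058,0,0,0,0],[-0.024,-0.058,0,0,0,0],[-0.024,-0.058,0,0,0,0],[-0.024,-0.058,0,0,0,0],[-0.024,-0.058,0,0,0,0],[-0.024,-0.058,0,0,0,0],[-0.024,-0.058,0,0,0,0]]]' | head -1; python3 e.py 8.5 7 7.35 22 1.5
```

```text
time: 19.12
t=19.17 y=-9.0 yc=-13.3 p=79.9 s=22.9 c=57.1 F/75=59.1 Fy=2.1 z=0.1707 | ptarget=81.2 s1=22.4 rows=[-0.006 -0.06 ]
```

```bash
python3 -m crank '[[[-0.006,-0.06,0,0,0,0],[-0.006,-0.06,0,0,0,0],[-0.006,-0.06,0,0,0,0],[-0.006,-0.06,0,0,0,0],[-0.006,-0.06,0,0,0,0],[-0.006,-0.06,0,0,0,0],[-0.006,-0.06,0,0,0,0]]]' | head -1; python3 e.py 8.5 7 7.35 22 1.5
```

```text
time: 19.75
t=19.80 y=-17.5 yc=-19.4 p=81.2 s=22.2 c=59.0 F/75=62.7 Fy=1.7 z=0.1707 | ptarget=81.9 s1=22.0 rows=[-0.004 -0.061]
```

```bash
python3 -m crank '[[[-0.004,-0.061,0,0,0,0],[-0.004,-0.061,0,0,0,0],[-0.004,-0.061,0,0,0,0],[-0.004,-0.061,0,0,0,0],[-0.004,-0.061,0,0,0,0],[-0.004,-0.061,0,0,0,0],[-0.004,-0.061,0,0,0,0]]]' | head -1; python3 e.py 8.5 7 7.35 22 1.5
```

```text
time: 20.38
t=20.43 y=-26.2 yc=-25.2 p=81.8 s=21.3 c=60.6 F/75=61.2 Fy=1.4 z=0.1706 | ptarget=83.0 s1=21.2 rows=[ 0.006 -0.062]
```

```bash
python3 -m crank '[[[0.006,-0.062,0,0,0,0],[0.006,-0.062,0,0,0,0],[0.006,-0.062,0,0,0,0],[0.006,-0.062,0,0,0,0],[0.006,-0.062,0,0,0,0],[0.006,-0.062,0,0,0,0],[0.006,-0.062,0,0,0,0]]]' | head -1; python3 e.py 8.5 7 7.35 22 1.5
```

```text
time: 21.02
t=21.07 y=-34.8 yc=-31.0 p=83.0 s=20.2 c=62.8 F/75=68.6 Fy=-0.5 z=0.1706 | ptarget=84.2 s1=20.5 rows=[ 0.012 -0.063]
```

```bash
python3 -m crank '[[[0.013,-0.063,0,0,0,0],[0.013,-0.063,0,0,0,0],[0.013,-0.063,0,0,0,0],[0.013,-0.063,0,0,0,0],[0.013,-0.063,0,0,0,0],[0.013,-0.063,0,0,0,0],[0.013,-0.063,0,0,0,0]]]' | head -1; python3 e.py 8.5 7 7.4 22 1.5
```

```text
time: 21.65
t=21.70 y=-43.3 yc=-37.0 p=84.3 s=20.2 c=64.1 F/75=63.3 Fy=0.8 z=0.1706 | ptarget=84.6 s1=20.6 rows=[ 0.012 -0.063]
```

```bash
python3 -m crank '[[[0.014,-0.063,0,0,0,0],[0.014,-0.063,0,0,0,0],[0.014,-0.063,0,0,0,0],[0.014,-0.063,0,0,0,0],[0.014,-0.063,0,0,0,0],[0.014,-0.063,0,0,0,0],[0.014,-0.063,0,0,0,0]]]' | head -1; python3 e.py 8.5 7 7.4 22 1.5
```

```text
time: 22.28
t=22.33 y=-51.9 yc=-43.3 p=84.9 s=23.0 c=61.9 F/75=59.5 Fy=-0.2 z=0.1706 | ptarget=80.3 s1=23.5 rows=[-0.017 -0.059]
```

```bash
python3 -m crank '[[[-0.014,-0.059,0,0,0,0],[-0.014,-0.059,0,0,0,0],[-0.014,-0.059,0,0,0,0],[-0.014,-0.059,0,0,0,0],[-0.014,-0.059,0,0,0,0],[-0.014,-0.059,0,0,0,0],[-0.014,-0.059,0,0,0,0]]]' | head -1; python3 e.py 8.5 7 7.4 22 1.5
```

```text
time: 22.92Traceback (most recent call last):
  File "e.py", line 3, in <module>
    dy,nr,k0,sr,K=map(float,sys.argv[1:6]); t,st,e,s,F,b=state()
                                                         ~~~~~^^
  File "est.py", line 15, in state
    s=plate(bot.camera(cam),cam)[0]-ref(cam)[0]
      ~~~~~^^^^^^^^^^^^^^^^^^^^^
  File "est.py", line 11, in plate
    _,l,s,c=cv2.connectedComponentsWithStats(w); k=1+s[1:,4].argmax()
                                                     ~~~~~~~~~~~~~~^^
ValueError: attempt to get argmax of an empty sequence
```

Run:
```python
from est import *
t=snap("top","t5.png"); s=snap("scene","s5.png")
a=np.hstack([cv2.resize(t[80:290,310:430],(400,600)),cv2.resize(s[180:380,200:330],(390,600))]); cv2.imwrite('pics/c5.png',a[:,:,::-1])
b=bot.get_obs(); print(b['time'],b['wrist_force'],b['ee_pos'])
h=cv2.cvtColor(s[:,:,::-1].copy(),cv2.COLOR_BGR2HSV); print(h[250:300:6,265]); 
try: print(plate(t,"top")[0]-ref("top")[0], plate(t,"top"))
except Exception as e: print(e)
```

```text
23.0667 [-5.63374427 -0.41401417 -1.64106329] [ 0.54970027 -0.1253534   0.17069527]
[[ 17  57 152]
 [ 15  53 169]
 [ 15  96 151]
 [ 15  66 182]
 [ 18  61 177]
 [ 16  60 183]
 [ 17  67 145]
 [ 15  78 102]
 [ 14  62 119]]
14.049782535535655 (np.float64(738.500603980088), np.int32(1427), array([371.00280308, 169.95024527]))
```

View pics/c5.png

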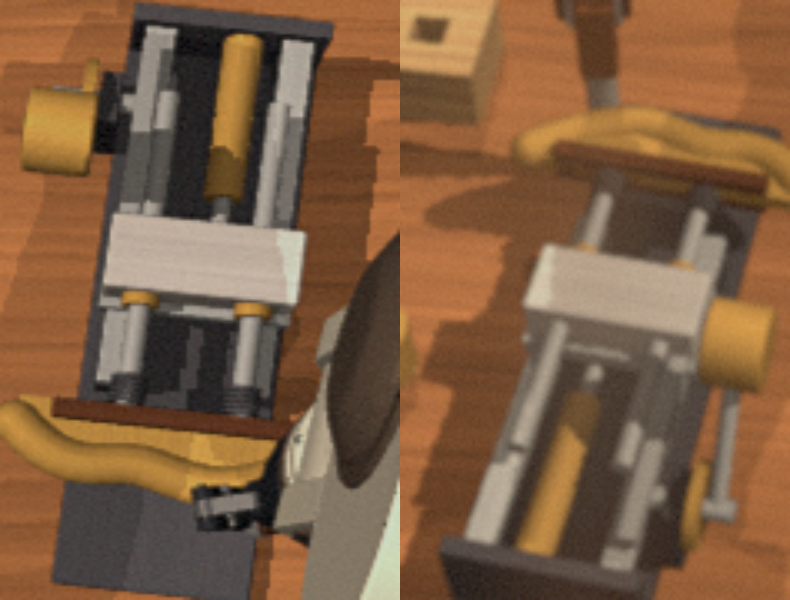

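```bash
cat > edge.py <<'E'
from est import *
def edges(im,name):
    # mean brightness along the stand axis over the plate's middle; far and near edges of the bright run at half height
    M=model(name); g=cv2.cvtColor(np.ascontiguousarray(im),cv2.COLOR_RGB2HSV).astype(np.float32)
    xs=np.arange(.17,.31,.0005); yv=np.arange(-.035,.036,.002)
    uv=np.array([[proj(M,[*(Rz@[x,y]+O),.10]) for y in yv] for x in xs],np.float32)
    B=(g[...,2]*(g[...,1]<105)).astype(np.float32)
    pr=np.median(cv2.remap(B,uv[...,0],uv[...,1],cv2.INTER_LINEAR),axis=1)
    th=.62*np.percentile(pr,85); r=pr>th; r=cv2.morphologyEx(r.astype(np.uint8).reshape(-1,1),cv2.MORPH_CLOSE,np.ones((15,1),np.uint8))
    n,l,s,_=cv2.connectedComponentsWithStats(r); k=1+s[1:,4].argmax(); a=s[k,1]; b=a+s[k,3]
    return np.array([xs[a],xs[min(b,len(xs)-1)]])*1e3
if __name__=="__main__":
    import sys
    for n,q in(("top","t"),("scene","s")):
        L=lambda f: edges(cv2.imread('pics/'+f)[:,:,::-1],n)
        print(n,L(n+"0.png").round(1), [L(f).round(1) for f in ([ "t2.png","t5.png"] if q=="t" else ["s4.png","s5.png"])])
E
python3 edge.py
python3 - <<'E'
from est import *
b=bot.get_obs(); st=Rz.T@(np.array(b['ee_pos'])[:2]-O); print(st*1e3,(st[0]-Xoff(st[1]))*1e3)
E
```

```text
top [198. 253.] [array([198., 253.]), array([212.5, 267. ])]
scene [196.5 254.5] [array([197. , 254.5]), array([210.5, 269. ])]
[ 61.81193389 -60.17477327] 80.82242849372598
```

Both views agree that the plate has moved 14 mm, so the blob measure was biased by the arm's shadow. I'll raise the push and switch to the edge measure.

```bash
python3 -m crank '[[[0.176,-0.08,0,0,0,0],[0.176,-0.08,0,0,0,0],[0.176,-0.08,0,0,0,0],[0.176,-0.08,0,0,0,0],[0.025,-0.061,0,0,0,0]]]' | head -1
python3 - <<'E'
s=open('est.py').read()
s=s.replace("    s=plate(bot.camera(cam),cam)[0]-ref(cam)[0]\n","""    from edge import edges
    q=edges(bot.camera(cam),cam)-[196.5,254.5]; q2=edges(bot.camera("top"),"top")-[198,253]; print("edges",q,q2); s=(q.mean()+q2.mean())/2
""")
open('est.py','w').write(s)
E
python3 e.py 6 6 7.4 22 1.5
```

```text
time: 23.48
edges [14.  14.5] [14.  13.5]
t=23.58 y=-65.9 yc=-54.4 p=93.6 s=14.0 c=79.6 F/75=74.5 Fy=-1.1 z=0.1705 | ptarget=91.2 s1=16.2 rows=[-0.001 -0.05 ]
```

```bash
python3 -m crank '[[[-0.001,-0.055,0,0,0,0],[-0.001,-0.055,0,0,0,0],[-0.001,-0.055,0,0,0,0],[-0.001,-0.055,0,0,0,0],[-0.001,-0.055,0,0,0,0],[-0.001,-0.055,0,0,0,0]]]' | head -1; python3 e.py 6 6 7.4 22 1.5
```

```text
time: 24.08
edges [15.5 16. ] [15.5 14.5]
t=24.18 y=-72.5 yc=-59.8 p=90.9 s=15.4 c=75.5 F/75=66.7 Fy=-0.8 z=0.1706 | ptarget=90.0 s1=17.0 rows=[ 0.014 -0.052]
```

```bash
python3 -m crank '[[[0.016,-0.056,0,0,0,0],[0.016,-0.056,0,0,0,0],[0.016,-0.056,0,0,0,0],[0.016,-0.056,0,0,0,0],[0.016,-0.056,0,0,0,0],[0.016,-0.056,0,0,0,0]]]' | head -1; python3 e.py 0 7 7.4 22 1.5
```

```text
time: 24.68
edges [16. 17.] [16.5 15.5]
t=24.78 y=-79.0 yc=-65.3 p=90.1 s=16.3 c=73.8 F/75=57.4 Fy=-1.0 z=0.1707 | ptarget=88.7 s1=17.9 rows=[-0.01   0.001]
```

Now I'll stay at the right end for just over 2 s.

```bash
python3 -m crank '[[[-0.01,0.001,0,0,0,0],[-0.01,0.001,0,0,0,0],[-0.01,0.001,0,0,0,0],[-0.01,0.001,0,0,0,0],[-0.01,0.001,0,0,0,0],[-0.01,0.001,0,0,0,0],[-0.01,0.001,0,0,0,0]]]' | head -1; python3 e.py 0 7 7.4 22 1.5
```

```text
time: 25.37
edges [17.  17.5] [17.  16.5]
t=25.47 y=-79.0 yc=-65.3 p=88.6 s=17.0 c=71.6 F/75=68.5 Fy=-1.5 z=0.1707 | ptarget=88.0 s1=18.3 rows=[-0.004  0.001]
```

```bash
python3 -m crank '[[[-0.004,0.001,0,0,0,0],[-0.004,0.001,0,0,0,0],[-0.004,0.001,0,0,0,0],[-0.004,0.001,0,0,0,0],[-0.004,0.001,0,0,0,0],[-0.004,0.001,0,0,0,0],[-0.004,0.001,0,0,0,0],[-0.004,0.001,0,0,0,0]]]' | head -1; python3 e.py 0 7 7.4 22 1.5
```

```text
time: 26.13
edges [17.5 18. ] [17.5 17. ]
t=26.23 y=-79.0 yc=-65.3 p=88.0 s=17.5 c=70.5 F/75=65.7 Fy=-1.1 z=0.1707 | ptarget=87.5 s1=18.7 rows=[-0.004  0.   ]
```

```bash
python3 -m crank '[[[-0.003,0,0,0,0,0],[-0.003,0,0,0,0,0],[-0.003,0,0,0,0,0],[-0.003,0,0,0,0,0],[-0.003,0,0,0,0,0],[-0.003,0,0,0,0,0],[-0.003,0,0,0,0,0],[-0.003,0,0,0,0,0],[-0.2,0.025,0,0,0,0],[-0.4,0.05,0,0,0,0],[-0.6,0.074,0,0,0,0],[-0.6,0.074,0,0,0,0],[-0.6,0.074,0,0,0,0],[-0.6,0.074,0,0,0,0],[-0.6,0.074,0,0,0,0],[-0.6,0.074,0,0,0,0],[-0.6,0.074,0,0,0,0],[-0.6,0.074,0,0,0,0],[-0.6,0.074,0,0,0,0],[-0.4,0.05,0,0,0,0]]]'; python3 e.py 0 7 7.4 22 1.5
```

```text
time: 27.9
ee_pos: [0.4352, -0.1297, 0.1713]
tcp_rot: [180.0, 0.1, 9.2]
wrist_force: [-0.7, 0.9, -1.2]
opening: 0.0261
grasp_force: 98.9
edges [2.84217094e-14 1.50000000e+00] [5.00000000e-01 1.13686838e-13]
t=28.00 y=-78.7 yc=-65.0 p=-41.5 s=0.5 c=-42.0 F/75=2.0 Fy=0.9 z=0.1714 | ptarget=154.5 s1=-26.0 rows=[ 1.389 -0.173]
```

```bash
python3 -m crank '[[[0,0,0.4,0,0,0],[0,0,0.7,0,0,0],[0,0,0.7,0,0,0],[0,0,0.7,0,0,0],[0,0,0.7,0,0,0],[0,0,0.7,0,0,0],[0,0,0.7,0,0,0],[0,0,0.7,0,0,0],[0,0,0.7,0,0,0],[0,0,0.7,0,0,0],[0,0,0.7,0,0,0],[0,0,0.7,0,0,0],[0,0,0.7,0,0,0],[0,0,0.7,0,0,0],[0,0,0.7,0,0,0],[0,0,0.7,0,0,0],[0,0,0.7,0,0,0],[0,0,0.4,0,0,0],[0,0,0,0,0,0],[0,0,0,0,0,0]]]'
python3 -m crank '[[[0.4,0.3,0,0,0,0],[0.5,0.5,0,0,0,0],[0.5,0.5,0,0,0,0],[0.5,0.5,0,0,0,0],[0.5,0.5,0,0,0,0],[0.5,0.5,0,0,0,0],[0.5,0.5,0,0,0,0],[0.3,0.2,0,0,0,0],[0,0,0,0,0,0],[0,0,0,0,0,0],[0,0,0,0,0,0],[0,0,0,0,0,0],[0,0,0,0,0,0],[0,0,0,0,0,0]]]'
python3 - <<'E'
from h import *
s=snap("scene","s9.png"); b=bot.get_obs(); print(b['qd'].round(2),b['q'].round(1))
E
```

```text
time: 29.67
ee_pos: [0.4364, -0.13, 0.4109]
tcp_rot: [180.0, 0.2, 9.2]
wrist_force: [0.3, 0.8, -2.0]
opening: 0.0265
grasp_force: 98.9
time: 30.83
ee_pos: [0.5093, -0.0602, 0.411]
tcp_rot: [-180.0, 0.2, 9.1]
wrist_force: [-0.0, -0.4, -1.2]
opening: 0.0259
grasp_force: 98.8
[ 0.15  0.09  0.05 -0.14  0.06  0.01] [-6.700e+00  9.600e+00  3.680e+01  1.175e+02 -1.000e-01  1.642e+02]
```

View pics/s9.png

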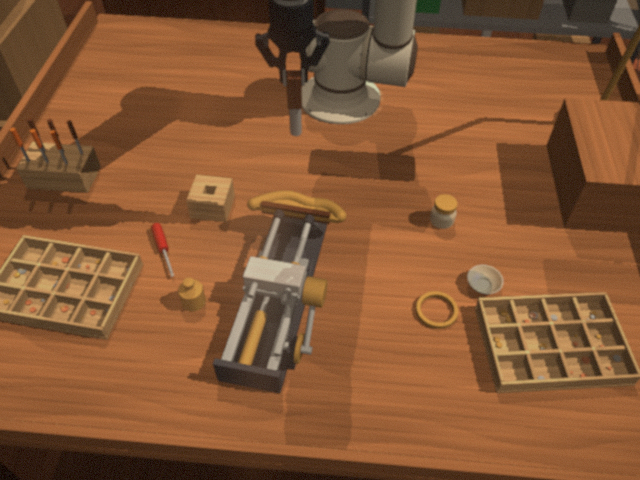

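The picture shows the burnisher upright at about (295,110), high above the stand. The stand is at rest with its plate at (275,271), and the jar, weight and bezel have not moved.

```bash
python3 -c "
from workcell import bot
print(bot.job_done())"
```

```text
the job is handed in; nothing more can be done
None
```

I rubbed the burnisher once along the edge from left to right in about 12 s, stayed just over 2 s at the right end, and handed the job in holding it upright about 0.29 m above the bench over the stand. The squeeze read 55 to 80 mm all the way and the carriage 14 to 24 mm, but the camera misread the carriage travel for part of the last third.

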